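# Switch on the warming plate under the coffee jug

## Task

The coffee jug has been put on one of the two plates of the worktop warmer and a mug on the other. Switch on the plate under the jug by flipping the toggle lever straight in front of it all the way over, away from you towards the plate, and let go; leave the mug's lever off, and do not disturb the jug or the mug.

Things in the scene. Friction and masses are not known exactly. Their poses are not given: they have to be found in the camera images.
- warmer: Fixed steel two-plate warmer, 260 deep (x), 340 wide (y), 38 high. Origin: centre of its underside, on the worktop; x points from its front to its back, y to its left seen from the robot, z up; yaw within 0.2 rad. Dark round plates, diameter 140, centred at (50, 85) left and (50, -85) right, tops at z 45. A black strip along its front edge carries two levers, one before each plate (all mm).
- left_lever (a joint): Left plate's toggle: 9 mm stick, red 22 mm ball, ball centre 55 mm from the pivot at (-95, 85, 45) mm in the warmer's frame; swings in the warmer's x-z plane. 0 rad: off, leans to the front, ball at x -121, z 93; 0.5 upright; 1.0 on, leans to the plate, ball at x -69, z 93. Weighted ball: about 1 N moves it, and once past upright it falls the rest of the way and stays. Starts at 0.
- right_lever (a joint): Right plate's toggle, the same as the left one but with its pivot at (-95, -85, 45) mm in the warmer's frame. 0 rad: off, leaning to the front (white dot); 1.0 rad: on, leaning back to the plate (red dot). Starts at 0.
- coffee_jug: Glass coffee jug with a black lid and black loop handle, body about 120 mm across, 164 mm with its handle, 116 mm high, standing loose on the left or the right plate, round body within about 20 mm of the plate's centre, handle to the back. Origin: at the height of its underside, 22 mm from the axis of the round body towards the handle.
- mug: Pale blue mug, 87 mm across, 123 mm with its handle, 96 mm high, standing loose on the other plate, handle to the back. Origin: at the height of its underside, 19 mm from the axis of the round body towards the handle.

How it is judged (in metres and radians):
At the end, for the whole second after the job is handed in: The lever of the plate on which the jug stands is over at on (above 0.9 rad) and the other lever is off (below 0.1 rad) (((y of coffee_jug in the frame of warmer above 0 m and value of joint left_lever above 0.9 rad and value of joint right_lever below 0.1 rad) or (y of coffee_jug in the frame of warmer below 0 m and value of joint right_lever above 0.9 rad and value of joint left_lever below 0.1 rad))); the robot touches nothing.
It fails at once if the mug's lever is flipped past upright ((y of coffee_jug in the frame of warmer above 0 m and value of joint right_lever above 0.5 rad) or (y of coffee_jug in the frame of warmer below 0 m and value of joint left_lever above 0.5 rad)).
It fails at once if the jug or the mug is shifted by more than 30 mm (distance of any of coffee_jug, mug from where it was at the start of the episode above 0.03 m).
It also fails if it takes over 32 s, if anything falls off the work surface, if the arm or the gripper's body presses on something with over 40 N, if the wrist force passes 120 N, or if a joint passes its speed limit or range.

## Robot

A 7-joint arm with a two-finger parallel gripper is mounted at the origin on a cart in front of the work surface, level with it; the furniture and walls round the work are solid. World frame = base frame: x ahead of the robot, y to its left, z up, the work surface at z = 0. Lengths are in mm, angles in rad, forces in N, time in s.
With the tool pointing down it reaches from about 400 to 850 mm from the base axis. Payload 10.4 kg.
Tool frame: the origin (TCP) lies at the very end of the fingers, on their centre line; the grasp point (between the pads) lies 19 mm behind it (pinch_z is the distance from the TCP to the grasp point, in mm); z points along the fingers, y is the line along which they close (so a half turn about z gives the same grasp; the last joint's range is limited). The gripper opens to 87 mm and grips with 3 to 60 N. Pads are 19 mm wide; open, the fingers measure 117 mm over their backs; the gripper's body (75 mm by 190 mm) begins 51 mm behind the grasp point.
Start: joints at [-1.255, 0.332, -0.065, 1.46, 0.022, 1.35, -0.088], TCP at [207.71, 589.499, 222.576] pointing down, gripper open.
Joint ranges: [-2.6, 2.6], [-0.5, 2.12], [-1.47, 1.34], [0.16, 2.42], [-1.27, 4.41], [0.06, 2.06], [-2.6, 2.6]. Speed limits (rad/s): [2.22, 2.22, 2.79, 2.79, 3.14, 3.14, 3.14].

## Interface

Orientations are given as a unit quaternion [w, x, y, z].
In Python, from bench import * gives the robot as it stands. The module is installed in compiled form; this text tells all that it offers.
- The arm moves only by the tool carry_out, never from a script. Its argument "increments" is one flat list of numbers, 4 for each row, row after row: the shift along the tool's x, y, z in m, then the turn about the tool's z in rad. A call has 1 to 12 rows; each row is the pose to reach, as a shift and turn from the pose commanded when the call began, along the tool's axes at that moment; what a row does not reach only later rows make up. A row lasts 1/10 s, in which the tool goes at most 50 mm and 8.59 degrees, less where a joint would pass 70% of its speed; a pose out of reach is approached as far as the arm can. A call with a gripper value outside its range is refused whole. "grip" is the opening, from -1 (shut) to 1 (fully open), so that 0 is half open, set as the call begins (left out, the last holds). The fingers move at their own pace and stop on an object; "newtons" is the grip in N (left out, the last holds). Time passes only in rows, so rows that repeat a pose let the fingers close. It gives the time, the measured TCP pose, the force, the opening and the grip force at its end, in the units of the state.
- observe(): the state, without advancing time (a new reading comes with each control period).
- capture(name): name is "scene" or "side" or "wrist"; returns a dict with "img" (384x512x3 uint8, blue, green, red), "depth" (384x512 float32, mm along the optical axis (not along the pixel's ray), 0 where there is no reading), "fx", "fy", "cx", "cy" (pixels), "position" and "attitude" of the camera in the world. Camera axes: x right, y up, looking along -z (the intrinsics and any distortion apply to the point x, -y, -z); pixel columns grow to the right and rows downward; lengths in mm; the calibration is good to about 2 mm. A picture is of the moment at which its call begins.
- hand_in(): hands the job in; it is judged then, once.
The state is a dict: "clock": time; "joints": joint angles; "qd": joint speeds; "effort": joint torques, N m; "position": TCP position; "tcp_rot": TCP orientation; "contact_force": force on the tool from outside, world axes, zero at the start; "wrist_torque": the same for the moment, N m; "width": opening from 0.0 (shut) to 1.0 (fully open); "grasp_force": force on a finger pad.
Only numpy, scipy, OpenCV 4.12 (cv2) and the standard library are available. Lean on these libraries where they do the work, as an engineer would, in place of code of your own. Each camera call takes 0.05 s, during which the arm holds its last target. There are 200 camera calls.

## Working session

There is one attempt and no reset: what is moved stays moved. The work goes in short steps, Python scripts to look and compute and a tool call to move; the robot and the scene stay as the last step left them, time stands still between calls to the robot, and variables do not carry over. Pictures are saved under pics/ and viewed, at most 10 in all, crops included, and the job is handed in when it is done.

Besides the shell and the picture viewer there is one more tool, called after ">>>" in YAML: its name, and indented under it one key for each argument. carry_out: Moves the arm, as the interface text tells. Its arguments: {"type":"object","properties":{"increments":{"type":"array","items":{"type":"number"}},"grip":{"type":"number"},"newtons":{"type":"number"}},"required":["increments"]}

```bash
mkdir -p pics; cat > h.py <<'E'
from bench import *
import numpy as np, cv2
from scipy.spatial.transform import Rotation as R
def rot(q): return R.from_quat([q[1],q[2],q[3],q[0]]).as_matrix()
def att(c):
    a=np.array(c["attitude"],float)
    return a if a.shape==(3,3) else rot(a)
def pts(c):
    d=c["depth"]; v,u=np.mgrid[:d.shape[0],:d.shape[1]]
    p=np.stack([(u-c["cx"])/c["fx"]*d,-(v-c["cy"])/c["fy"]*d,-d],-1)
    return p@att(c).T+np.array(c["position"])
E
python3 - <<'E'
from h import *
s=observe();print(s)
for n in("scene","side"):
    c=capture(n);cv2.imwrite(f"pics/{n}0.png",c["img"]);np.savez(n+"0.npz",**c)
    print(n,{k:v for k,v in c.items() if k not in("img","depth")})
    P=pts(c);h=cv2.cvtColor(c["img"],cv2.COLOR_BGR2HSV)
    m=(((h[...,0]<8)|(h[...,0]>172))&(h[...,1]>150)&(h[...,2]>80)).astype(np.uint8)
    k,l,st,ce=cv2.connectedComponentsWithStats(m)
    for i in range(1,k):
        if st[i,4]>8:
            q=P[(l==i)&(c["depth"]>0)];print(st[i],ce[i],np.median(q,0) if len(q) else None)
E
```

```text
{'clock': 0.0, 'joints': array([-1.25458294,  0.33287878, -0.06470802,  1.46094637,  0.02163465,
        1.34987762, -0.0885119 ]), 'qd': array([-0.00172279,  0.0001939 , -0.00116733, -0.00022006,  0.00153373,
        0.00172798,  0.00177797]), 'effort': array([ 9.07950671e-04, -6.23271704e+01,  2.48331623e-02, -3.89895988e+01,
       -6.14898372e-02,  3.98736598e-02,  1.35968535e-04]), 'position': array([207.61487771, 589.10384477, 221.74723753]), 'tcp_rot': array([-7.15845363e-05,  1.68585497e-01,  9.85686781e-01, -7.03094340e-04]), 'contact_force': array([ 0.86414555, -0.21387584, -0.20122661]), 'wrist_torque': array([ 0.02718041, -0.03510946, -0.03231158]), 'grasp_force': 0.0, 'width': 1.0010538981423531}
scene {'fx': 426.03092562200294, 'fy': 426.03092562200294, 'cx': 247.94357051378918, 'cy': 192.99910013620746, 'position': array([ 183.89848395, -322.1722914 ,  618.36184057]), 'attitude': array([ 0.87236441,  0.39489036, -0.12746501, -0.25844653])}
[164 124  22  21 354] [174.34463277 133.99717514] [523.44534707 492.7878231   50.34542767]
[192 192  11  12 101] [197.01980198 197.21782178] [437.42227818 213.88258933  97.80029119]
[242 248  14  14 159] [248.4591195  255.05031447] [439.47354009  45.74140578  98.49999623]
[269 261   6   5  24] [271.66666667 262.875     ] [492.26269053  50.42492411  40.4152763 ]
side {'fx': 417.17314267305045, 'fy': 417.17314267305045, 'cx': 259.2649735644273, 'cy': 186.38323963702112, 'position': array([ 401.00058139, -498.59515389,  483.48825752]), 'attitude': array([ 0.85723421,  0.50369735, -0.04562027, -0.09673302])}
[220 138  19  18 238] [229.26890756 147.34033613] [527.31376776 487.63391452  46.94854601]
[198 180  12  14 112] [203.85714286 185.90178571] [438.3752676  211.74790003  95.16188944]
[209 228  15  17 173] [216.0982659  235.50289017] [441.43816376  42.30332348  95.63561589]
[245 254   6   5  19] [247.21052632 255.89473684] [490.20347503  49.41479934  39.25050089]
```

View pics/scene0.png

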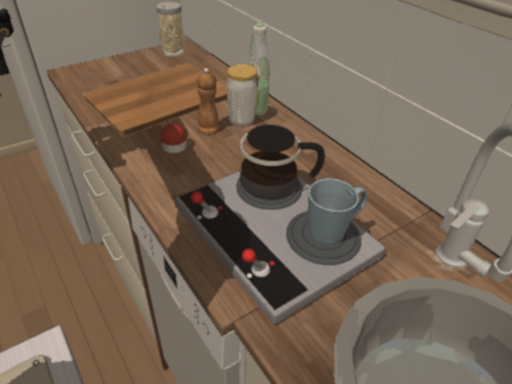

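View pics/side0.png

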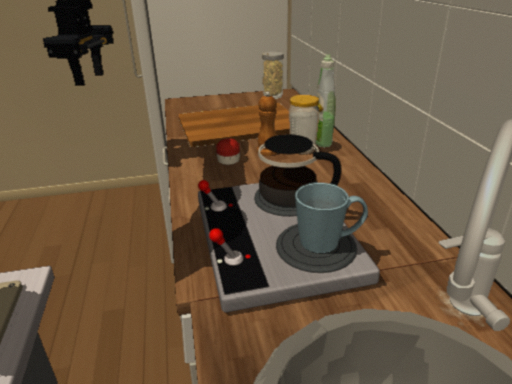

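The jug (scene px 270,165) stands on the left plate, and the mug (px 332,212) on the right. So the left lever has to go over: its ball is at px 197,197 in the scene view and 204,186 in the side view. I'll triangulate both balls and measure the jug.

```bash
python3 - <<'E'
from h import *
C=[np.load(n+"0.npz") for n in("scene","side")]
def ray(c,u,v):
    d=att(c)@np.array([(u-c["cx"])/c["fx"],-(v-c["cy"])/c["fy"],-1]);return c["position"],d/np.linalg.norm(d)
B=[]
for px in([(197.02,197.22),(203.86,185.9)],[(248.46,255.05),(216.1,235.5)]):
    A=0;b=0;r=[ray(c,*p) for c,p in zip(C,px)]
    for o,d in r: M=np.eye(3)-np.outer(d,d);A=A+M;b=b+M@o
    p=np.linalg.solve(A,b);B.append(p);print(p,[np.linalg.norm((np.eye(3)-np.outer(d,d))@(p-o)) for o,d in r])
y=B[0]-B[1];yaw=np.arctan2(-y[0],y[1]);print("yaw",yaw,"sep",np.linalg.norm(y))
W=np.array([[np.cos(yaw),-np.sin(yaw)],[np.sin(yaw),np.cos(yaw)]])
for c in C:
    P=pts(c);Q=(P[...,:2]-B[0][:2])@W+[-121,85]
    m=(c["depth"]>0)&(P[...,2]>120)&(P[...,2]<175)&(Q[...,0]>-60)&(Q[...,0]<140)&(Q[...,1]>0)&(Q[...,1]<170)
    q=Q[m];z=P[m][:,2];print("jug",len(q),np.percentile(q,[1,50,99],axis=0),np.percentile(z,99))
s=observe();T=rot(s["tcp_rot"]);print(T.round(3))
x=W@[1,0]
for n,off,zz in(("above",-34,150),("pre",-34,88),("push",14,88),("push2",24,88)):
    t=np.r_[B[0][:2]+off*x,zz];print(n,t,"tool shift",T.T@(t-s["position"]))
tx=T[:2,0];print("turn tool z", -np.arctan2(*( -W@[1,0])[::-1])+np.arctan2(tx[1],tx[0]))
E
```

```text
[439.13260702 218.61929953  90.84722397] [np.float64(1.1677905390133554), np.float64(1.1677905390134347)]
[442.20112433  50.1532741   90.7289518 ] [np.float64(1.206088503629955), np.float64(1.2060885036299198)]
yaw 0.01821244391550657 sep 168.49401031205625
jug 1631 [[ -7.07507429  22.94954716]
 [ 50.34399992  77.15773566]
 [127.41609139 142.84171421]] 162.5413756586032
jug 1352 [[ -7.54775526  20.14000533]
 [ 55.81138968  65.16361295]
 [130.88843958 134.4380803 ]] 160.43849148872613
[[-0.943  0.332 -0.   ]
 [ 0.332  0.943 -0.001]
 [-0.    -0.001 -1.   ]]
above [405.13824565 218.00011067 150.        ] tool shift [-309.65187766 -284.30970767   72.20424258]
pre [405.13824565 218.00011067  88.        ] tool shift [-309.65004908 -284.23015878  134.20419152]
push [453.13028523 218.87425965  88.        ] tool shift [-354.62381355 -267.45636669  134.18399637]
push2 [463.12862681 219.05637402  88.        ] tool shift [-363.99334782 -263.96182668  134.17978905]
turn tool z 5.926196735585435
```

The ball is at about (439, 219, 91), the levers are 168.5 mm apart, and the jug's front is well clear, all of which fits the given sizes. Next I'll move to in front of the lever, with the fingers shut.

>>> carry_out:
  increments: [-0.03,-0.028,0,-0.03,-0.06,-0.056,0,-0.07,-0.09,-0.085,0,-0.11,-0.12,-0.113,0,-0.14,-0.155,-0.142,0,-0.18,-0.185,-0.17,0,-0.21,-0.215,-0.199,0,-0.25,-0.245,-0.227,0,-0.29,-0.275,-0.255,0,-0.32,-0.31,-0.284,0.02,-0.357,-0.31,-0.284,0.05,-0.357,-0.31,-0.284,0.07,-0.357]
  grip: -1
  newtons: 10

```text
clock: 1.3
position: [405.7, 216.9, 150.9]
tcp_rot: [-0.0, -0.008, 1.0, -0.0]
contact_force: [-1.2, -1.0, -0.2]
width: 0.032
grasp_force: 0.0
```

```bash
python3 - <<'E'
from h import *
s=observe();T=rot(s["tcp_rot"]);print(s["clock"],s["position"],s["contact_force"],s["width"],T.round(3))
for t in([405,218,88],[459,219,88]):print(T.T@(np.array(t)-s["position"]))
c=capture("side");cv2.imwrite("pics/side1.png",c["img"])
E
```

```text
1.3 [405.73067079 216.89702243 150.91432408] [-1.21713799 -1.0414738  -0.19196024] 0.03197871173811101 [[-1.    -0.015 -0.001]
 [-0.015  1.    -0.   ]
 [ 0.001 -0.    -1.   ]]
[ 0.65266125  1.14438458 62.91444215]
[-53.35629098   1.31851806  62.86194276]
```

View pics/side1.png

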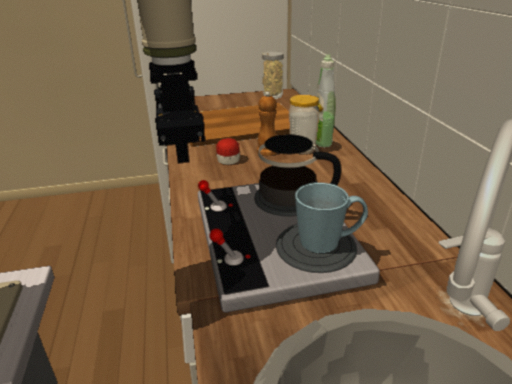

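The shut fingers hang at px (183,158), just in front of the left ball at (204,186). Next I'll lower them and check before pushing.

>>> carry_out:
  increments: [0,0.001,0.02,0,0,0.001,0.04,0,0,0.001,0.055,0,0,0.001,0.063,0,0,0.001,0.063,0,0,0.001,0.063,0]

```text
clock: 1.95
position: [406.0, 219.9, 90.3]
tcp_rot: [0.0, -0.009, 1.0, 0.0]
contact_force: [-0.0, 0.4, 0.8]
width: 0.009
grasp_force: 0.0
```

>>> carry_out:
  increments: [-0.005,0,0,0,-0.01,0,0,0,-0.015,0,0,0,-0.02,0,0,0,-0.025,0,0,0,-0.03,0,0,0,-0.035,0,0,0,-0.04,0,0,0,-0.045,0,0,0,-0.05,0,0,0,-0.055,0,0,0,-0.055,0,0,0]

```text
clock: 3.15
position: [461.3, 220.6, 89.6]
tcp_rot: [0.0, -0.009, 1.0, 0.0]
contact_force: [0.4, -0.8, 0.7]
width: 0.003
grasp_force: 0.0
```

```bash
python3 - <<'E'
from h import *
s=observe();print(s["clock"],s["position"],s["contact_force"])
c=capture("side");cv2.imwrite("pics/side2.png",c["img"])
E
```

```text
3.15 [461.3306229  220.55822798  89.56244488] [ 0.39760196 -0.83282908  0.65063987]
```

View pics/side2.png

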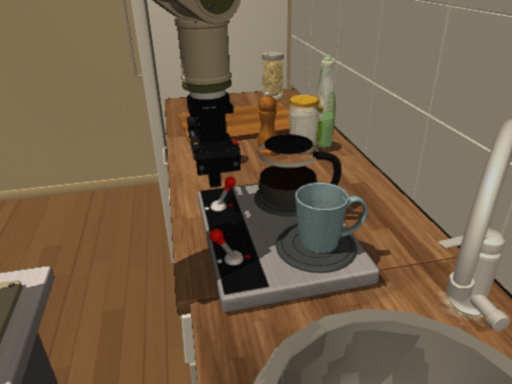

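The left lever has gone over: its ball is now at px (230,184), leaning towards the jug. The right lever's ball is still at (216,235). Now I'll draw back and up, then check the ball's position.

>>> carry_out:
  increments: [0.02,0,0,0,0.04,0,0,0,0.05,0,-0.02,0,0.05,0,-0.05,0,0.05,0,-0.09,0,0.05,0,-0.12,0,0.05,0,-0.12,0,0.05,0,-0.12,0]

```text
clock: 4.0
position: [410.7, 219.9, 209.8]
tcp_rot: [0.0, -0.009, 1.0, 0.0]
contact_force: [-0.3, 0.2, -0.2]
width: 0.009
grasp_force: 0.0
```

```bash
python3 - <<'E'
from h import *
s=observe();print(s["clock"],s["position"],s["contact_force"])
for n in("scene","side"):
    c=capture(n);P=pts(c);h=cv2.cvtColor(c["img"],cv2.COLOR_BGR2HSV)
    m=(((h[...,0]<8)|(h[...,0]>172))&(h[...,1]>150)&(h[...,2]>80)).astype(np.uint8)
    k,l,st,ce=cv2.connectedComponentsWithStats(m)
    for i in range(1,k):
        if st[i,4]>40: print(n,ce[i],np.median(P[(l==i)&(c["depth"]>0)],0))
    a=np.load(n+"0.npz");d=cv2.absdiff(a["img"],c["img"]).max(-1)
    print("jug/mug diff px",(d[130:195,250:300]>40).sum(),(d[185:240,305:360]>40).sum())
E
```

```text
4.0 [410.67431118 219.85466793 209.75528742] [-0.27181747  0.23251705 -0.1782067 ]
scene [163.94047619 135.61904762] [499.22756627 504.24063463  48.87334468]
scene [219.93333333 188.38888889] [486.89863757 215.1628825   96.03625544]
scene [249.02205882 255.44852941] [439.98418212  44.86503304  98.450898  ]
jug/mug diff px 66 60
side [227.03768116 146.72173913] [521.85557285 491.3305309   46.59686353]
side [229.0619469  182.80530973] [486.66271475 212.71765656  94.52139331]
side [216.65408805 236.09433962] [441.67901098  41.79314852  95.73616842]
jug/mug diff px 118 83
```

The ball moved about 49 mm, where 52 is expected. I'll triangulate it more exactly and check the jug and mug before handing in.

```bash
python3 - <<'E'
from h import *
C=[np.load(n+"0.npz") for n in("scene","side")]
A=0;b=0
for c,(u,v) in zip(C,[(219.93,188.39),(229.06,182.81)]):
    d=att(c)@np.array([(u-c["cx"])/c["fx"],-(v-c["cy"])/c["fy"],-1]);d/=np.linalg.norm(d)
    M=np.eye(3)-np.outer(d,d);A=A+M;b=b+M@c["position"]
print(np.linalg.solve(A,b))
a=capture("scene");cv2.imwrite("pics/cmp.png",np.vstack([cv2.resize(i[110:270,170:380],None,fx=1.8,fy=1.8) for i in (C[0]["img"],a["img"])]))
E
```

```text
[488.32111124 217.96318953  91.03542268]
```

View pics/cmp.png

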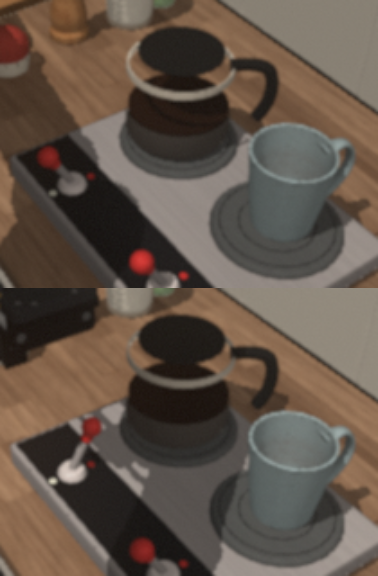

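The before and after crops show the jug (px 180,100) and mug (px 290,180) unmoved, with only the gripper's shadow changed. The left ball sits at the same height as at the start (91 mm) but on the other side, so the lever is fully over.

```bash
python3 -c "
from bench import *
print(hand_in())"
```

```text
the job is handed in; nothing more can be done
None
```

I flipped the left lever, in front of the jug, fully over to on and let go; the right lever stayed off, the jug and mug did not visibly move, and the job is handed in (no verdict was returned).

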